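# Set sprung forceps to the plugged-in gap gauge

## Task

Plug the square-footed gap gauge (the steel block with two bars on top) fully home into the square socket of the stand and let go of it. Then pick up the sprung forceps by their finger grips, bring both tips over the gauge, close above its bars but clear of it, and squeeze until the tip gap equals the 16 mm gap marked between the bars. Finish while still holding the forceps there, gap steady, and leave the other things on the table alone.

Things in the scene. Friction and masses are not known exactly. Their poses are not given: they have to be found in the camera images.
- stand: Aluminium block 84 x 84 mm, 35 mm tall, fixed to the table, with one square hole in the middle of its top. Origin at the centre of its underside, z up, x and y along its sides.
- socket (a point): Centre of the mouth of the stand's square hole, at the top face (35 mm above the table); z up, x and y along the hole's sides. The hole is 28 x 28 mm, 23 mm deep, with a small chamfer.
- gauge: Steel gap gauge (plug) 51 mm tall, loose, standing on its foot. Origin: centre of the foot's underside, z up, x, y along its sides. Foot 26 x 26 mm, 20 mm long; head 40 x 40 mm from 20 to 47 mm up; on it two bars 4 mm tall along x, 16 mm apart: the marked gap. Fits the socket at any quarter turn; home, its shoulder rests on the stand, its top 31 mm above the stand's.
- forceps: Sprung steel forceps 190 mm long, 16 mm tall at the grips (10 mm elsewhere), lying; blades close sideways. Origin on the middle line at table level, at the ribbed finger grips, where it balances; x to the tips, z up. Bend (hinge) at x = -100 mm, tips at +80 mm. Blades 4 mm thick, at the grips 35 mm over their outsides when free, 21 mm at the 16 mm tip gap. The +y blade is fixed to this body.
- blade (a joint): Squeeze of the forceps, rad: 0 = free (tip gap 40 mm), up to 0.2 (tip gap 4 mm). The -y blade turns about the bend; tip gap = 40 mm - 180 mm x value, so 0.133 is the 16 mm gap. Springs back, 9 N m per rad: about 12 N at the grips for 16 mm.
- tip_a (a point): Inner face of the forceps' +y tip, 8 mm above the forceps' underside. The tip gap is the distance from tip_a to tip_b.
- tip_b (a point): Inner face of the forceps' -y tip, 8 mm above the forceps' underside.
- round_stub: bystander: round aluminium specimen stub, foot 24 mm and head 38 mm across, 32 mm tall; origin at the centre of its underside
- jar_a: bystander: clear jar with blue cap and a label, 40 mm across, 55 mm tall; origin at the centre of its underside
- jar_b: bystander: clear jar with blue cap, no label, 40 mm across, 55 mm tall; origin at the centre of its underside
- dish: bystander: shallow glass dish, 84 mm across, 14 mm tall; origin at the centre of its underside
- spatula: bystander: flat spatula 170 mm long, lying flat; origin on its underside
- wash: bystander: white bottle, 66 mm across, 150 mm tall; origin at the centre of its underside
- amber: bystander: amber bottle, 60 mm across, 100 mm tall; origin at the centre of its underside
Mind the look-alikes: they are no part of the job. What is shaped like the forceps but pink is not meant.

How it is judged:
By the outcome, as a careful person would: the job done as asked, in the order asked, and still so for the second after the job is handed in, while the arm keeps its last pose, push and grip.
It also fails if it takes over 58 s, if anything falls off the work surface, if the arm or the gripper's body presses on something with over 40 N, if the wrist force passes 120 N, or if a joint passes its speed limit or range.

## Robot

A 6-joint arm with a two-finger parallel gripper is mounted at the origin on the work surface. World frame = base frame: x ahead of the robot, y to its left, z up, the work surface at z = 0. Lengths are in m, angles in rad, forces in N, time in s.
With the tool pointing down it reaches from about 0.35 to 0.875 m from the base axis. Payload 4.2 kg.
Tool frame: the origin (TCP) lies on the front face of the gripper's body, between the roots of the fingers; the fingertips stand 73 mm ahead of it and the grasp point (between the pads) lies 54 mm ahead of it; z points along the fingers, y is the line along which they close (so a half turn about z gives the same grasp; the last joint's range is limited). The gripper opens to 85 mm and grips with 20 to 120 N. Pads are 22 mm wide; open, the fingers measure 114 mm over their backs; the gripper's body (76 mm by 85 mm) begins 54 mm behind the grasp point. The pads swing forward as they close: fully open they stand 13 mm farther back than shut.
Start: joints at [0.259, 0.385, 0.008, 0, -1.194, -0.259], TCP at [0.625, 0, 0.304] pointing down, gripper open.
Joint ranges: [-3.14, 3.14], [-1.21, 2.06], [-1.07, 1.41], [-3.16, 2.05], [-2.99, -0.16], [-3.1, 3.1]. Speed limits (rad/s): [2.79, 2.79, 3.14, 3.14, 3.14, 3.14].

## Interface

Orientations are given as a unit quaternion [x, y, z, w].
In Python, from rig import monitor, eyes, job gives the robot as it stands. The module is installed in compiled form; this text tells all that it offers.
- The arm moves only by the tool creep_tool, called after ">>>" by a JSON object that holds its "name" and its "arguments", one argument or row to a line. Schema: {"type":"object","properties":{"moves":{"type":"array","items":{"type":"array","items":{"type":"number"},"minItems":5,"maxItems":5},"minItems":1,"maxItems":8},"force":{"type":"number"},"only":{"type":"string"},"quiet":{"type":"boolean"},"lines":{"type":"string"}},"required":["moves"],"additionalProperties":false}. moves is a list of rows, 1 to 8 of them, each of 5 numbers: the finger opening in m, then dx, dy, dz in units of 5 mm, then a turn about the tool's z in units of 0.2 rad; each row is the pose to reach, as a shift and turn from the pose commanded when the call began, along the tool's axes at that moment; what a row does not reach only later rows make up. A row lasts 1/8 s, in which the tool goes at most 0.0625 m and 0.188 rad, less where a joint would pass 70% of its speed; a pose out of reach is approached as far as the arm can. The fingers move at their own pace and stop on an object; force is the grip in N (left out, the last holds). Time passes only in rows, so rows that do not move let the fingers close. The tool returns the time, the measured TCP pose, the force, the opening and the grip force at its end. only (a regular expression) keeps the lines of the reply that match it, lines (a string "A,B") keeps lines A to B, and quiet returns only ok. Input that does not fit is refused with a message, and nothing moves.
- monitor.state(): the state, without advancing time (a new reading comes with each control period).
- eyes.snapshot(name): name is "scene" or "side" or "wrist"; returns a dict with "img" (420x560x3 uint8, blue, green, red), "fovy" (degrees; the focal length in pixels is half the picture's height over the tangent of half this angle, whatever the lens; pixels are square), "cx", "cy" (the principal point, pixels), "R" (3x3) and "t" (3): a world point X has camera coordinates R X + t. Camera axes: x right, y down, z forward; pixel columns grow to the right and rows downward; lengths in m; the calibration is good to about 2 mm. A picture is of the moment at which its call begins. There is no depth.
- job.hand_in(): hands the job in; it is judged then, once.
Trained networks look in a picture, given as the dict that the camera call returned (one of the last four; its "shot" number tells which), for a name from the list of things; names that differ only in an ending like _2 or _b are one class to them, and where a whole thing is asked for, a point or a joint stands for the part that bears it (a point fixed in the world has none). Each returns a list of dicts, best first, with "score" (0 to 1); they miss things now and then, are a little off and sometimes report something else, mostly with a low value. They report only what shows in the picture. A call takes as long as a camera call. They do not tell look-alikes from the thing itself.
- eyes.recognise(picture, name): "xyz" ([x, y, z] in m, in world coordinates, good to about 4 mm: the middle of the surface that is visible of it).
- eyes.spot_point(picture, name): "xyz" ([x, y, z] in m, in world coordinates, good to about 4 mm: a listed point, or the origin of a listed thing).
The state is a dict: "time_s": time; "joint_pos": joint angles; "joint_vel": joint speeds; "tau": joint torques, N m; "ee_pos": TCP position; "eef_rot": TCP orientation; "wrist_force": force on the tool from outside, world axes, zero at the start; "ft_torque": the same for the moment, N m; "width": finger opening in m; "finger_force": force on a finger pad.
Only numpy, scipy, OpenCV 4.12 (cv2) and the standard library are available. Lean on these libraries where they do the work, as an engineer would, in place of code of your own. Each camera call takes 0.05 s, during which the arm holds its last target. There are 200 camera calls.

## Working session

There is one attempt and no reset: what is moved stays moved. The work goes in short steps, Python scripts to look and compute and a tool call to move; the robot and the scene stay as the last step left them, time stands still between calls to the robot, and variables do not carry over. Pictures are saved under pics/ and viewed, at most 10 in all, crops included, and the job is handed in when it is done.

```bash
mkdir -p pics
```

Create h.py:
```python
import numpy as np, cv2
from rig import monitor, eyes, job
def K(p):
    f=210/np.tan(np.radians(p["fovy"])/2); return f
def proj(p,X):
    c=p["R"]@np.array(X)+p["t"]; f=K(p); return np.array([p["cx"]+f*c[0]/c[2],p["cy"]+f*c[1]/c[2]])
def ray(p,uv,z):
    f=K(p); d=np.array(p["R"]).T@np.array([(uv[0]-p["cx"])/f,(uv[1]-p["cy"])/f,1]); o=-np.array(p["R"]).T@p["t"]
    return o+d*(z-o[2])/d[2]
```

Run:
```python
from h import *
s=monitor.state();print({k:np.round(v,3) for k,v in s.items()})
for c in ["scene","side"]:
    p=eyes.snapshot(c);cv2.imwrite(f"pics/{c}.png",p["img"])
    print(c,p["fovy"],-np.array(p["R"]).T@p["t"])
    for n in ["stand","socket","gauge","forceps","tip_a","tip_b","round_stub"]:
        for r in eyes.spot_point(p,n)[:3]: print(n,np.round(r["xyz"],3),round(r["score"],2),np.round(proj(p,r["xyz"])))
```

```text
{'time_s': np.float64(0.0), 'joint_pos': array([ 2.590e-01,  3.860e-01,  7.000e-03, -1.000e-03, -1.194e+00,
       -2.590e-01]), 'joint_vel': array([-0.001,  0.001,  0.001, -0.002,  0.001,  0.001]), 'tau': array([-1.0000e-03, -3.9229e+01,  1.8840e+01,  4.1860e+00, -5.0000e-03,
        0.0000e+00]), 'ee_pos': array([0.625, 0.   , 0.303]), 'eef_rot': array([-0.707,  0.707,  0.001, -0.001]), 'wrist_force': array([-0.388,  0.185,  0.992]), 'ft_torque': array([ 0.014,  0.006, -0.043]), 'finger_force': np.float64(0.0), 'width': np.float64(0.086)}
scene 42.7829019074634 [ 1.14612466 -0.670548    0.90906229]
stand [ 0.6    0.004 -0.001] 0.55 [299. 240.]
socket [0.597 0.004 0.033] 0.64 [298. 229.]
gauge [0.558 0.253 0.   ] 0.91 [348. 180.]
gauge [ 0.447 -0.019  0.003] 0.62 [245. 215.]
gauge [ 0.722 -0.088 -0.003] 0.46 [315. 292.]
forceps [ 0.315 -0.125  0.002] 0.88 [177. 213.]
forceps [ 0.299 -0.328 -0.   ] 0.84 [105. 257.]
forceps [ 0.532 -0.269 -0.001] 0.72 [192. 296.]
tip_a [ 0.318 -0.249  0.007] 0.91 [137. 240.]
tip_a [ 0.606 -0.242  0.007] 0.89 [225. 304.]
tip_a [ 0.228 -0.133  0.006] 0.
[... 209 characters left out ...]
b [ 0.447 -0.02   0.002] 0.54 [245. 215.]
side 56.870765238957254 [0.26346132 0.84412721 0.65397257]
stand [ 0.598  0.004 -0.001] 0.69 [266. 226.]
socket [0.596 0.002 0.034] 0.83 [267. 216.]
gauge [0.556 0.253 0.001] 0.83 [245. 288.]
forceps [ 0.529 -0.27   0.   ] 0.92 [314. 185.]
forceps [ 0.297 -0.33   0.002] 0.68 [386. 187.]
forceps [0.395 0.145 0.   ] 0.6 [323. 274.]
tip_a [ 0.231 -0.133  0.01 ] 0.84 [402. 222.]
tip_a [ 0.607 -0.244  0.007] 0.83 [290. 183.]
tip_a [ 0.233 -0.092  0.006] 0.75 [400. 230.]
tip_b [ 0.231 -0.133  0.01 ] 0.84 [402. 222.]
tip_b [ 0.607 -0.244  0.007] 0.83 [290. 183.]
tip_b [ 0.233 -0.092  0.006] 0.75 [400. 230.]
round_stub [ 0.446 -0.017 -0.002] 0.55 [319. 233.]
```

View pics/scene.png

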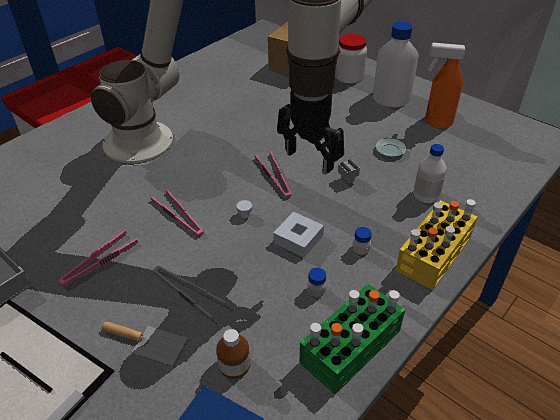

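View pics/side.png

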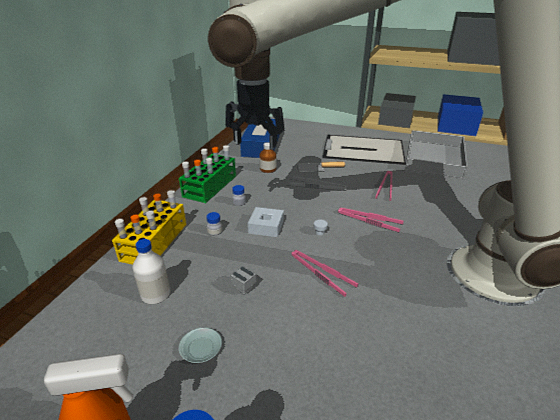

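The scene picture shows the gauge at (348,172), the stand at (298,233), grey forceps near (190,295), and pink look-alikes. The side picture has the gauge at (243,280) and the stand at (266,220). I'll move over the gauge next.

Units first: shifts go in units of 5 mm and turns go in units of 0.2 rad. So -0.253 m is -50.6, 0.068 m is 13.6.

>>> {"name": "creep_tool", "arguments": {
  "moves": [
    [0.085,-12,4,0,0],
    [0.085,-24,6,0,0],
    [0.085,-36,8,0,0],
    [0.085,-46,12,0,0],
    [0.085,-50.6,13.6,0,0],
    [0.085,-50.6,13.6,0,0]
  ]
}}

```text
time_s: 1.55
ee_pos: [0.5563, 0.2548, 0.3039]
eef_rot: [0.708, -0.706, -0.0, -0.0]
wrist_force: [-0.4, -1.1, 0.2]
width: 0.0851
finger_force: 0.0
```

Run:
```python
from h import *
p=eyes.snapshot("wrist");cv2.imwrite("pics/w1.png",p["img"]);print(p["fovy"],-np.array(p["R"]).T@p["t"],p["R"])
for r in eyes.spot_point(p,"gauge"): print(np.round(r["xyz"],4),r["score"],proj(p,r["xyz"]))
q=eyes.snapshot("scene")
for n in ["socket"]:
  for r in eyes.spot_point(q,n)[:1]: print(np.round(r["xyz"],4),r["score"])
```

```text
70.47832126152191 [0.55558653 0.17554044 0.37395212] [[-9.99994725e-01 -3.11304854e-03  9.26464157e-04]
 [-2.67224589e-03  9.50692210e-01  3.10124461e-01]
 [-1.84621476e-03  3.10120349e-01 -9.50695514e-01]]
[ 5.588e-01  2.555e-01 -2.000e-04] 0.63 [279.96122796 172.45466149]
[ 0.573   0.435  -0.0009] 0.6 [270.30043753 292.44610241]
[0.595  0.0031 0.0336] 0.7
```

View pics/w1.png

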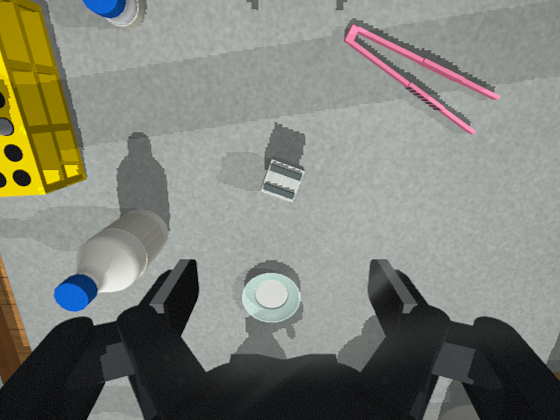

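The wrist picture shows the gauge's top around (284,180), turned slightly, with its bars running left to right. The grippers close along image x.

Add to h.py:
```python
def topquad(p,c,r,thr,z):
    g=cv2.cvtColor(p["img"],cv2.COLOR_BGR2GRAY); m=np.zeros_like(g)
    u,v=map(int,c); m[v-r:v+r,u-r:u+r]=(g[v-r:v+r,u-r:u+r]>thr)*255
    m=cv2.morphologyEx(m,cv2.MORPH_CLOSE,np.ones((11,11)))
    cs=max(cv2.findContours(m,0,1)[0],key=cv2.contourArea)
    W=np.array([ray(p,x[0],z)[:2] for x in cs]).astype(np.float32)*1000
    return cv2.minAreaRect(W),cs
```

Run:
```python
from h import *
p=eyes.snapshot("wrist")
g=cv2.cvtColor(p["img"],cv2.COLOR_BGR2GRAY)
print(g[150:210:5,250:320:5])
for t in (165,180,195,210): print(t,topquad(p,(284,180),30,t,.047)[0])
im=cv2.resize(p["img"][130:230,220:350],None,fx=6,fy=6,interpolation=cv2.INTER_CUBIC);cv2.imwrite("pics/w1c.png",im)
```

```text
[[169 164 169 168 104 109 106 105 104 102 106 178 168 171]
 [152 168 166 142 105 102 100 105 105 102 106 171 162 165]
 [157 152 153 116  93  89  95 104 104 107 104 166 163 178]
 [152 156 159  87  79 116 215  84  87  99 145 172 171 172]
 [155 155 149  83 181 103  96  96 150 120  83 158 166 167]
 [155 156 157 153 206 199 106 102 100  94 120 172 166 168]
 [156 150 153 118 204 208 209 207 205  96  99 162 167 169]
 [152 157 152 128 120 149 214 211 206 213 202 168 163 166]
 [158 151 152 101 104 103  74 124 183 211 163 161 165 170]
 [163 157 175 178 210 145 101 104  97 148 162 164 167 172]
 [173 168 175 162 167 178 175 208 117 193 169 170 165 172]
 [172 164 172 169 165 167 170 169 163 171 170 171 166 174]]
165 ((555.2667236328125, 251.84042358398438), (68.20932006835938, 68.59075164794922), 89.92213439941406)
180 ((557.7340087890625, 260.3233947753906), (49.40773391723633, 39.49233627319336), 69.76685333251953)
195 ((555.9580688476562, 255.357666015625), (38.61915588378906, 39.13459777832031), 69.38607788085938)
210 ((556.1218872070312, 255.32504272460938), (38.12873458862305, 37.43577575683594), 69.8833999633789)
```

View pics/w1c.png

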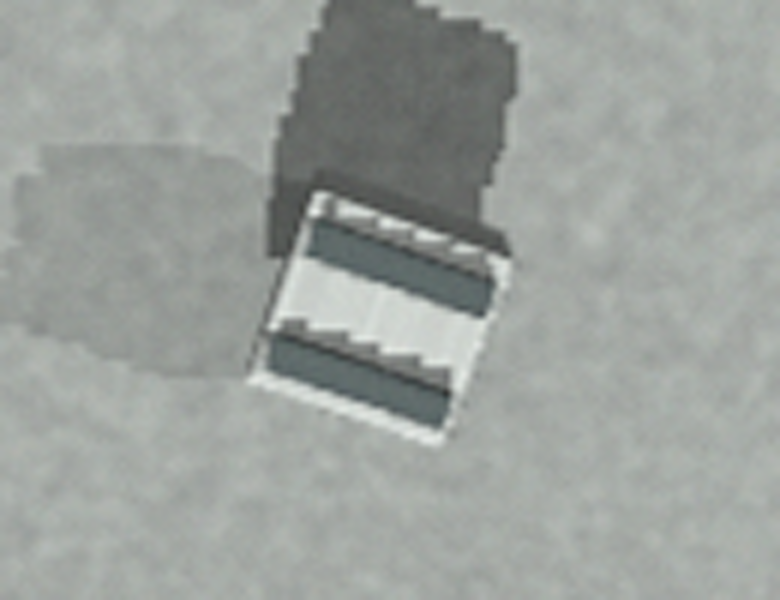

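The crop shows the gauge squarely: centre at about (556, 255) mm, bars at about -20.4° in world. I'll grip along the bars, high on the head.

To row units: 0.21 m is 42, 0.2 m is 40, 0.357 rad is 1.785.

>>> {"name": "creep_tool", "arguments": {
  "moves": [
    [0.085,0,0,12,0.9],
    [0.085,0,0,24,1.785],
    [0.085,0,0,34,1.785],
    [0.085,-0.12,0,40,1.785],
    [0.085,-0.12,0,42,1.785],
    [0.085,-0.12,0,42,1.785]
  ],
  "force": 60
}}

```text
time_s: 2.55
ee_pos: [0.5575, 0.2533, 0.0941]
eef_rot: [-0.57, 0.822, -0.0, 0.0]
wrist_force: [-0.5, 0.4, -0.2]
width: 0.0847
finger_force: 0.0
```

>>> {"name": "creep_tool", "arguments": {
  "moves": [
    [0.03,0,0,0,0],
    [0.03,0,0,0,0],
    [0.03,0,0,0,0],
    [0.03,0,0,0,0],
    [0.03,0,0,0,0]
  ],
  "force": 60
}}

```text
time_s: 3.18
ee_pos: [0.5575, 0.2541, 0.0954]
eef_rot: [-0.571, 0.821, -0.0, 0.001]
wrist_force: [-1.0, 0.1, 6.3]
width: 0.039
finger_force: 61.8
```

>>> {"name": "creep_tool", "arguments": {
  "moves": [
    [0.03,0,0,-10,0],
    [0.03,0,0,-22,-0.5],
    [0.03,8,-4,-30,-1],
    [0.03,18,-10,-36,-1.5],
    [0.03,28,-16,-40,-1.785],
    [0.03,38,-20,-41.6,-1.785],
    [0.03,44.2,-25,-41.6,-1.785],
    [0.03,44.2,-25,-41.6,-1.785]
  ]
}}

```text
time_s: 4.18
ee_pos: [0.5966, 0.0004, 0.301]
eef_rot: [-0.706, 0.709, 0.001, -0.001]
wrist_force: [0.1, 0.7, -2.6]
width: 0.0393
finger_force: 61.3
```

Run:
```python
from h import *
p=eyes.snapshot("wrist");cv2.imwrite("pics/w2.png",p["img"])
for n in ["socket","stand"]:
  for r in eyes.spot_point(p,n): print(n,np.round(r["xyz"],4),r["score"],proj(p,r["xyz"]))
s=monitor.state();print(s["ee_pos"],s["width"])
```

```text
socket [0.5979 0.002  0.0358] 0.81 [280.29145066 180.29562641]
stand [ 5.987e-01  6.000e-03 -5.000e-04] 0.64 [279.8509954  176.66785931]
[0.59643091 0.00331729 0.30111921] 0.03902226511432772
```

View pics/w2.png

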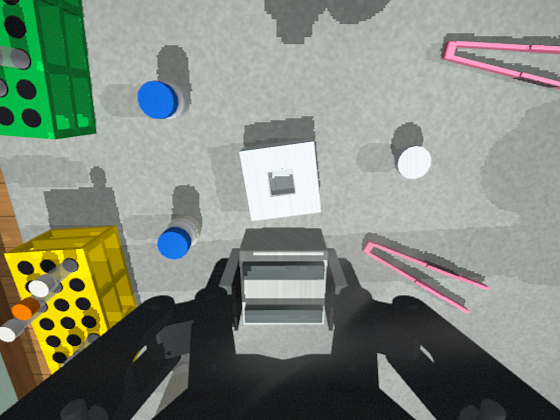

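The held gauge sits at about (285,275), square in the fingers. The stand top is at (280,180), slightly turned, and its hole is at (281,182).

Run:
```python
from h import *
p=eyes.snapshot("wrist")
for t in (185,200,215):
    print(t,topquad(p,(280,180),48,t,.035)[0])
g=cv2.cvtColor(p["img"],cv2.COLOR_BGR2GRAY)
# hole: dark component within the stand
m=np.zeros_like(g); m[160:205,260:302]=(g[160:205,260:302]<190)*255
c=max(cv2.findContours(m,0,1)[0],key=cv2.contourArea)
W=np.array([ray(p,x[0],.035)[:2] for x in c]).astype(np.float32)*1000
print("hole",cv2.minAreaRect(W))
ss=[monitor.state() for _ in range(1)]
print(ss[0]["ee_pos"],ss[0]["eef_rot"])
# held gauge outlines
for r in range(250,330,6): print(r,g[r,234:336:3])
```

```text
185 ((598.55126953125, 8.248809814453125), (110.89103698730469, 115.36156463623047), 89.9452133178711)
200 ((596.2371826171875, 11.7479248046875), (85.73187255859375, 98.32620239257812), 7.378878593444824)
215 ((597.3008422851562, 4.962394714355469), (85.0812759399414, 84.37889099121094), 7.476884365081787)
hole ((596.7380981445312, 5.359384536743164), (28.754016876220703, 28.873048782348633), 5.345793724060059)
[0.59647548 0.00372269 0.30126456] [ 7.07434253e-01 -7.06778839e-01 -5.07394680e-04  4.39023779e-04]
250 [ 92  92  98 101  98  98  98 100 103 104 103 102 103  98 105 106 103 103
 106 105 102 105 102 102 103 105 111 105 105 112 108 102 101 100]
256 [ 92  90 134 138 132 129 133 131 137 137 138 135 136 135 133 142 135 130
 135 135 129 133 127 133 130 133 135 136 134 135 139 129 107 107]
262 [ 90  84 113  58  49  48  45  41  41  43  42  41  41  43  41  42  42  44
  43  47  45  52  51  56  57  61  67  70  72  74 199 106 106 110]
268 [ 90  19  92  57  59  60 116 114 110 112 112 112 110 112 113 113 113 114
 113 112 112 114 116 116 114 119 117 117 119 120 144  72  85 105]
274 [ 64  2
[... 718 characters left out ...]
28 111  90  91  92  92  96  93  94  94  92  89  92  99  97  93
  94  96  96  99  96  97  99 101 103 100 101 105 161  69  72  69]
310 [ 36  33  27 212  88  89  89  89  89 103 104 107 106 107 105 105 108 108
 108 107 109 110 109 112 107 108 113 108 107 104 175  65  78  70]
316 [ 31  30 111 220 115 118 120 123 122 124 124 123 124 126 124 124 126 125
 126 125 128 126 127 127 127 123 117 116 117 110 184  62  75  67]
322 [ 54  42 183 216 137 139 137 135 139 139 138 137 138 139 139 140 142 138
 140 140 135 141 136 139 136 135 135 135 133 144 166 121  78  72]
328 [118  56 183 178 182 183 182 177 179 180 186 177 174 179 173 177 175 176
 181 178 173 172 179 172 178 172 170 173 170 169 168 175  79 164]
```

Run:
```python
from h import *
p=eyes.snapshot("wrist")
print([np.round(ray(p,c,.2525),4) for c in [(242,254),(325,254),(241,326),(326,326),(283.5,290)]])
```

```text
[array([ 0.6136, -0.0132,  0.2525]), array([ 0.5766, -0.0132,  0.2525]), array([0.6157, 0.0258, 0.2525]), array([0.5744, 0.0258, 0.2525]), array([0.5951, 0.0055, 0.2525])]
```

>>> {"name": "creep_tool", "arguments": {
  "moves": [
    [0.03,0,-0.2,10,-0.35],
    [0.03,-0.12,-0.38,20,-0.645],
    [0.03,-0.12,-0.38,28,-0.645],
    [0.03,-0.12,-0.38,32,-0.645],
    [0.03,-0.12,-0.38,32.4,-0.645],
    [0.03,-0.12,-0.38,32.4,-0.645]
  ]
}}

```text
time_s: 5.18
ee_pos: [0.5994, 0.0042, 0.1408]
eef_rot: [0.752, -0.66, 0.001, -0.001]
wrist_force: [0.6, 0.2, -1.2]
width: 0.0388
finger_force: 61.2
```

Run:
```python
from h import *
p=eyes.snapshot("side");im=p["img"]
u,v=map(int,proj(p,[.598,.004,.05]));print(u,v)
a=cv2.resize(im[v-50:v+50,u-60:u+60],None,fx=5,fy=5,interpolation=cv2.INTER_CUBIC)
cv2.imwrite("pics/s2.png",a);s=monitor.state();print(s["ee_pos"])
```

```text
265 211
[0.59959236 0.00414193 0.14126835]
```

View pics/s2.png

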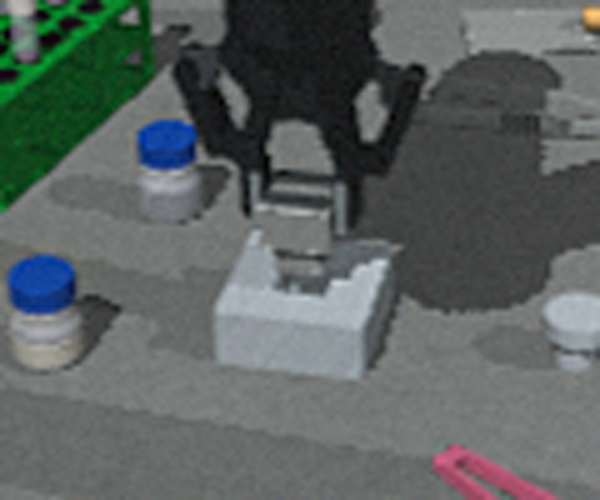

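The side picture shows the foot right over the hole. I'll lower it gently and watch the force.

To row units: 0.014 m is 2.8, 0.013 m is 2.6.

>>> {"name": "creep_tool", "arguments": {
  "moves": [
    [0.03,0,0,1.2,0],
    [0.03,0,0,2,0],
    [0.03,0,0,2.6,0],
    [0.03,0,0,2.8,0]
  ]
}}

```text
time_s: 5.72
ee_pos: [0.5987, 0.0034, 0.1256]
eef_rot: [0.751, -0.66, -0.0, 0.0]
wrist_force: [0.3, 0.2, -2.2]
width: 0.039
finger_force: 61.2
```

>>> {"name": "creep_tool", "arguments": {
  "moves": [
    [0.03,0,0,1,0],
    [0.03,0,0,2,0],
    [0.03,0,0,2.8,0],
    [0.03,0,0,3.2,0],
    [0.03,0,0,3.2,0]
  ]
}}

```text
time_s: 6.35
ee_pos: [0.5986, 0.0034, 0.1104]
eef_rot: [0.751, -0.66, -0.0, 0.0]
wrist_force: [-1.8, -0.9, 2.6]
width: 0.039
finger_force: 61.7
```

>>> {"name": "creep_tool", "arguments": {
  "moves": [
    [0.03,0,0,0.2,0],
    [0.03,0,0,0.4,0],
    [0.03,0,0,0.4,0]
  ]
}}

```text
time_s: 6.72
ee_pos: [0.5986, 0.0034, 0.1103]
eef_rot: [0.751, -0.66, 0.0, 0.0]
wrist_force: [-5.8, 0.1, 13.5]
width: 0.0387
finger_force: 63.1
```

>>> {"name": "creep_tool", "arguments": {
  "moves": [
    [0.085,0,0,0,0],
    [0.085,0,0,0,0],
    [0.085,0,0,0,0],
    [0.085,0,0,0,0],
    [0.085,0,0,-6,0],
    [0.085,0,0,-16,0],
    [0.085,0,0,-28,0],
    [0.085,0,0,-38,0.645]
  ]
}}

```text
time_s: 7.72
ee_pos: [0.5989, 0.0034, 0.3004]
eef_rot: [-0.706, 0.708, -0.001, 0.001]
wrist_force: [0.5, 0.1, 0.2]
width: 0.0848
finger_force: 0.0
```

Run:
```python
from h import *
p=eyes.snapshot("wrist")
u,v=map(int,proj(p,[.598,.004,.05]));print(u,v)
a=cv2.resize(p["img"][v-55:v+55,u-60:u+60],None,fx=4,fy=4,interpolation=cv2.INTER_CUBIC)
q=eyes.snapshot("side");u,v=map(int,proj(q,[.598,.004,.04]))
b=cv2.resize(q["img"][v-55:v+55,u-40:u+40],None,fx=4,fy=4,interpolation=cv2.INTER_CUBIC)
cv2.imwrite("pics/seat.png",np.hstack([a,b]));
```

```text
282 182
```

View pics/seat.png

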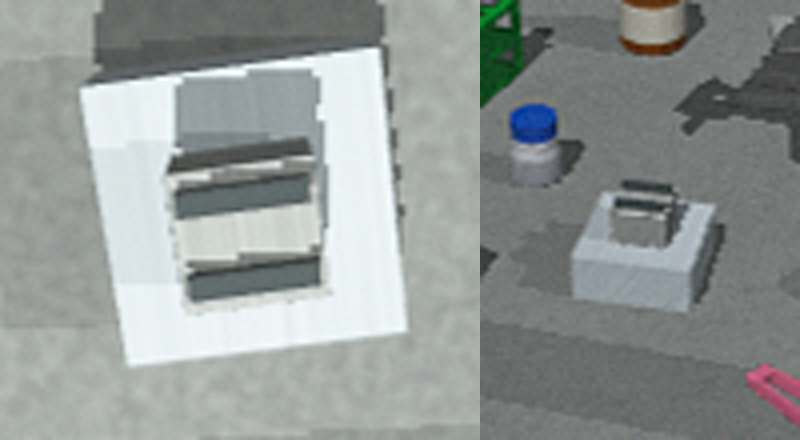

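To row units: 0.273 m is 54.6, 0.27 m is 54.

>>> {"name": "creep_tool", "arguments": {
  "moves": [
    [0.085,12,3,0,0],
    [0.085,24,6,0,0],
    [0.085,36,9,0,0],
    [0.085,46,12,0,0],
    [0.085,54,13.8,0,0],
    [0.085,54.6,13.8,0,0],
    [0.085,54.6,13.8,0,0]
  ]
}}

```text
time_s: 8.7
ee_pos: [0.5297, -0.2694, 0.2973]
eef_rot: [-0.707, 0.707, 0.0, -0.0]
wrist_force: [-0.4, 0.2, 0.2]
width: 0.0854
finger_force: 0.0
```

Run:
```python
from h import *
p=eyes.snapshot("wrist");cv2.imwrite("pics/f1.png",p["img"]);print(monitor.state()["ee_pos"])
for n in ["forceps","tip_a"]:
  for r in eyes.spot_point(p,n): print(n,np.round(r["xyz"],4),r["score"],proj(p,r["xyz"]))
```

```text
[ 0.52994722 -0.26885332  0.29749036]
forceps [ 0.3117 -0.1255  0.0015] 0.91 [437.12573113 273.76790726]
forceps [ 0.5289 -0.2693 -0.    ] 0.69 [282.33956349 172.99910281]
forceps [ 0.3016 -0.3302  0.0017] 0.63 [473.35165117 122.87681705]
forceps [ 0.543  -0.4085  0.0019] 0.44 [269.47582599  49.69876985]
tip_a [ 0.6133 -0.2854  0.0069] 0.93 [213.0476628  161.25914437]
tip_a [ 0.2367 -0.0916  0.0071] 0.83 [487.94477432 296.73013369]
tip_a [ 0.277  -0.2505  0.0096] 0.82 [484.22860112 189.30789794]
tip_a [ 0.3173 -0.2511  0.0073] 0.82 [451.04931041 188.38446646]
tip_a [ 0.234  -0.1338  0.0059] 0.76 [495.85678496 270.13450131]
tip_a [ 0.6056 -0.2422  0.006 ] 0.6 [221.78832288 195.07342549]
```

View pics/f1.png

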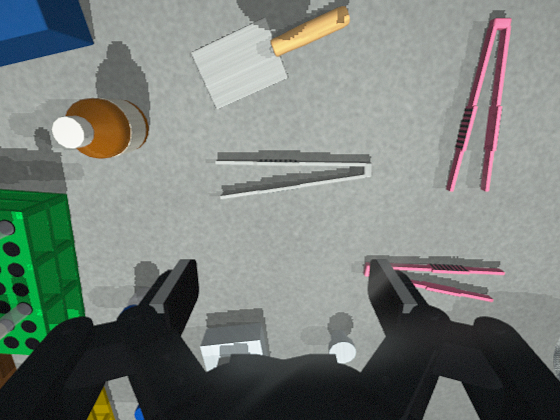

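The seating picture shows the gauge square and flush on the stand. In the forceps view the hinge is at (371,166), the tips are at (217,160) and (222,196), and the ribs are around (280,160). I'll turn the tool by about -95°, which puts the camera above the tips.

Run:
```python
from h import *
p=eyes.snapshot("wrist")
for c in [(371,158),(371,176),(217,158),(222,196)]: print(c,np.round(ray(p,c,.01),4))
print(monitor.state()["joint_pos"])
```

```text
(371, 158) [ 0.4226 -0.289   0.01  ]
(371, 176) [ 0.4205 -0.2669  0.01  ]
(217, 158) [ 0.6083 -0.2887  0.01  ]
(222, 196) [ 0.6052 -0.241   0.01  ]
[-1.96432384e-01  3.36796225e-01 -8.00164178e-02 -1.20419133e-04
 -1.15404090e+00  1.98307451e-01]
```

>>> {"name": "creep_tool", "arguments": {
  "moves": [
    [0.055,0,0,0,-0.9],
    [0.055,0,0,0,-1.8],
    [0.055,0,0,0,-2.7],
    [0.055,0,0,0,-3.6],
    [0.055,0,0,2,-4.5],
    [0.055,0,0,6,-5.4],
    [0.055,0,0,10,-6.3],
    [0.055,0,0,14,-7.2]
  ]
}}

```text
time_s: 9.9
ee_pos: [0.5302, -0.2685, 0.2275]
eef_rot: [0.998, -0.062, 0.0, 0.0]
wrist_force: [0.1, 0.6, -0.2]
width: 0.055
finger_force: 0.0
```

>>> {"name": "creep_tool", "arguments": {
  "moves": [
    [0.055,0,0,0,-0.9],
    [0.055,0,0,0,-1],
    [0.055,0,0,0,-1]
  ]
}}

```text
time_s: 10.28
ee_pos: [0.5301, -0.2691, 0.2283]
eef_rot: [0.999, 0.034, 0.0, 0.0]
wrist_force: [-0.3, -0.7, -0.3]
width: 0.0549
finger_force: 0.0
```

Run:
```python
from h import *
p=eyes.snapshot("wrist");cv2.imwrite("pics/f2.png",p["img"]);s=monitor.state();print(s["ee_pos"],s["joint_pos"])
for n in ["forceps","tip_a"]:
  for r in eyes.spot_point(p,n)[:3]: print(n,np.round(r["xyz"],4),r["score"],proj(p,r["xyz"]))
```

```text
[ 0.53009886 -0.26920424  0.2283408 ] [-1.97766080e-01  3.95862826e-01 -1.76272856e-01  1.77799599e-05
 -9.97759440e-01  1.83643041e+00]
forceps [ 3.104e-01 -1.257e-01  3.000e-04] 0.97 [157.27119386 348.37889379]
forceps [ 0.5279 -0.266  -0.0032] 0.85 [280.22358984 187.54453734]
tip_a [ 0.6095 -0.2881  0.007 ] 0.94 [309.45568943 107.46965918]
tip_a [ 0.3147 -0.2504  0.0071] 0.78 [256.35479022 355.32822825]
tip_a [ 0.232  -0.1336  0.0083] 0.62 [164.64882194 401.17151263]
```

View pics/f2.png

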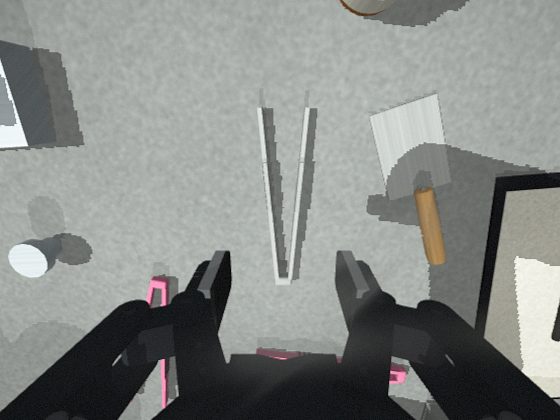

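The forceps are upright in the picture: hinge at (284,283), tip ends at (261,108) and (312,108), grips level with about row 185. The tool is almost aligned with them.

Run:
```python
from h import *
p=eyes.snapshot("wrist");g=cv2.cvtColor(p["img"],cv2.COLOR_BGR2GRAY)
print(g[112,252:324]);print(g[278,268:304]);print(g[100:114,312],g[274:290,284])
gz=.01
P=[ray(p,c,gz)[:2] for c in [(257.5,110),(317,110),(275,282),(293,282)]]
print(np.round(P,4))
t=(P[0]+P[1])/2;h=(P[2]+P[3])/2;d=t-h;print("mid",t,h,"len",np.linalg.norm(d),"ang",np.degrees(np.arctan2(d[1],d[0])))
u=d/np.linalg.norm(d);print("origin",t-.08*u, np.linalg.norm(P[0]-P[1]))
q=monitor.state()["eef_rot"];from scipy.spatial.transform import Rotation as Ro;print(Ro.from_quat(q).as_matrix().round(4))
```

```text
[186 181 176 177 175 209 225 226 228 181  96  84  86  97 104 104 108 110
 103 106 104 146 174 173 173 179 177 178 173 173 175 174 179 177 178 178
 173 172 174 177 177 174 174 179 181 180 184 177 178 175 180 155 193 226
 224 225 201 134 102 107 111 111 115 113 114 153 177 176 180 180 178 183]
[177 175 177 177 179 184 194 217 224 224 203 183 183 182 181 182 181 178
 177 193 216 223 226 176 116 124 123 120 119 114 155 185 180 181 176 178]
[178 177 181 183 184 186 184 185 129 110 111 111 111 112] [ 92 102 100 144 181 207 214 216 218 216 193 182 182 181 178 175]
[[ 0.6037 -0.2403]
 [ 0.6075 -0.2953]
 [ 0.422  -0.2675]
 [ 0.4234 -0.2875]]
mid [ 0.6056207  -0.26780127] [ 0.42272547 -0.27749978] len 0.1831521986064924 ang 3.0354186166389656
origin [ 0.52573294 -0.27203753] 0.0550564264947949
[[ 9.977e-01  6.840e-02  6.000e-04]
 [ 6.840e-02 -9.977e-01 -1.000e-04]
 [ 6.000e-04  1.000e-04 -1.000e+00]]
```

Run:
```python
from h import *
p=eyes.snapshot("wrist");gz=.01
P=[ray(p,c,gz)[:2] for c in [(256.8,108),(308.8,108),(274.3,284),(291.3,284)]]
t=(P[0]+P[1])/2;h=(P[2]+P[3])/2;d=t-h;print("mid",t,h,"len",np.linalg.norm(d),"ang",np.degrees(np.arctan2(d[1],d[0])))
u=d/np.linalg.norm(d);print("origin",t-.08*u, h+.105*u,np.linalg.norm(P[0]-P[1]))
```

```text
mid [ 0.60700854 -0.26362285] [ 0.42000796 -0.27641271] len 0.18743744504420962 ang 3.9126352718390915
origin [ 0.527195   -0.26908168] [ 0.52476323 -0.269248  ] 0.04800966988625476
```

>>> {"name": "creep_tool", "arguments": {
  "moves": [
    [0.055,-0.4,0,10,0],
    [0.055,-0.4,0,20,0],
    [0.055,-0.4,0,27,0],
    [0.055,-0.4,0,29.8,0],
    [0.055,-0.4,0,30.6,0],
    [0.055,-0.4,0,30.6,0]
  ],
  "force": 40
}}

```text
time_s: 11.28
ee_pos: [0.5286, -0.2699, 0.0761]
eef_rot: [0.999, 0.035, 0.001, 0.0]
wrist_force: [0.4, -0.2, 0.3]
width: 0.0548
finger_force: 0.0
```

>>> {"name": "creep_tool", "arguments": {
  "moves": [
    [0.04,0,0,0,0],
    [0.035,0,0,0,0],
    [0.03,0,0,0,0],
    [0.025,0,0,0,0],
    [0.025,0,0,0,0],
    [0.025,0,0,0,0]
  ],
  "force": 40
}}

```text
time_s: 12.02
ee_pos: [0.5289, -0.27, 0.077]
eef_rot: [0.999, 0.035, 0.002, 0.001]
wrist_force: [-0.8, 0.2, 7.2]
width: 0.0252
finger_force: 10.4
```

To row units: -0.1 m is -20, -0.06 m is -12.

>>> {"name": "creep_tool", "arguments": {
  "moves": [
    [0.024,0,0,-2,0],
    [0.024,0,0,-6,0],
    [0.024,0,0,-12,0],
    [0.024,0,0,-20,0],
    [0.024,0,0,-20,0]
  ]
}}

```text
time_s: 12.65
ee_pos: [0.5294, -0.2701, 0.1789]
eef_rot: [0.999, 0.035, 0.004, 0.001]
wrist_force: [-0.4, 0.3, -1.5]
width: 0.0241
finger_force: 8.7
```

Run:
```python
from h import *
p=eyes.snapshot("wrist");cv2.imwrite("pics/f3.png",p["img"]);s=monitor.state();print(s["ee_pos"],s["finger_force"],s["width"])
```

```text
[ 0.52811084 -0.26968046  0.17666412] 8.658425956964493 0.02455019757664892
```

View pics/f3.png

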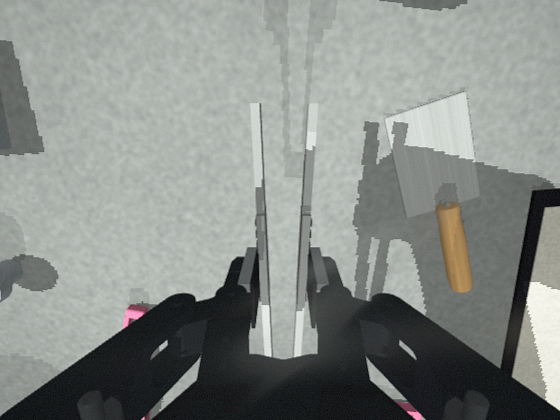

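The forceps are held: tips at (255,103) and (313,103), and nothing else was disturbed. Now I'll carry them over the gauge.

To row units: -0.2627 m is -52.54, 0.0097 m is 1.94, -0.061 rad is -0.305.

>>> {"name": "creep_tool", "arguments": {
  "moves": [
    [0.024,0.2,-5,0,0],
    [0.024,0.6,-13,0,0],
    [0.024,1,-22,0,-0.1],
    [0.024,1.4,-31,0,-0.2],
    [0.024,1.8,-40,0,-0.305],
    [0.024,1.94,-48,0,-0.305],
    [0.024,1.94,-52.54,0,-0.305],
    [0.024,1.94,-52.54,0,-0.305]
  ]
}}

```text
time_s: 13.7
ee_pos: [0.5184, -0.0057, 0.1738]
eef_rot: [0.998, 0.066, -0.001, 0.0]
wrist_force: [0.3, 0.5, -1.0]
width: 0.0241
finger_force: 8.7
```

Run:
```python
from h import *
p=eyes.snapshot("wrist");q=eyes.snapshot("side");s=monitor.state();print(s["ee_pos"],s["eef_rot"],s["finger_force"],s["width"],proj(p,[.599,.0035,.066]))
a=cv2.resize(p["img"][60:260,180:400],None,fx=2,fy=2,interpolation=cv2.INTER_CUBIC)
u,v=map(int,proj(q,[.57,.0,.09]))
b=cv2.resize(q["img"][v-50:v+50,u-45:u+45],None,fx=4,fy=4,interpolation=cv2.INTER_CUBIC)
cv2.imwrite("pics/o1.png",np.hstack([a,b]))
```

```text
[ 0.51867058 -0.00714522  0.17407869] [ 9.97878213e-01  6.50991987e-02 -1.06839048e-03  1.60363162e-04] 8.656481355428696 0.024004958417351164 [286.36870142 101.25731378]
```

View pics/o1.png

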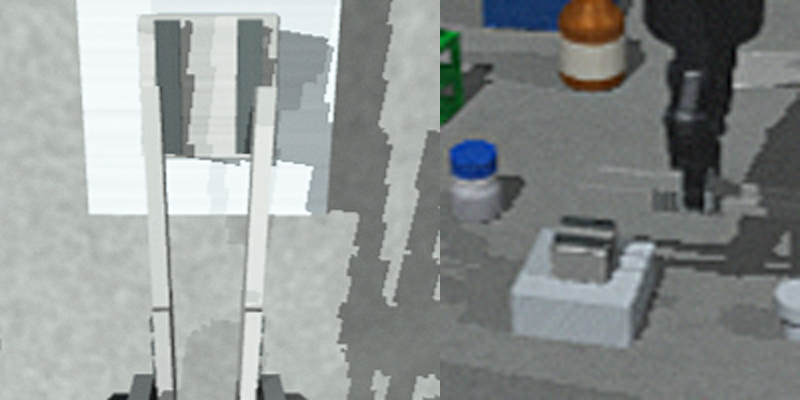

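The wrist view shows the tips at rows around 103, laterally centred on the bars (mid column about 285). I'll compute the fore-aft offset, tip height and gap numerically.

Run:
```python
from h import *
p=eyes.snapshot("wrist");g=cv2.cvtColor(p["img"],cv2.COLOR_BGR2GRAY)
print(g[108,245:325]);print(g[97:110,256],g[97:110,311])
print(g[64:72,284],g[132:142,284],g[90,245:325])
for n in ["tip_a","gauge"]:
  for r in eyes.spot_point(p,n)[:2]: print(n,np.round(r["xyz"],4),r["score"])
q=eyes.snapshot("side");
for n in ["tip_a","forceps"]:
  for r in eyes.spot_point(q,n)[:4]: print("side",n,np.round(r["xyz"],4),r["score"])
q=eyes.snapshot("scene");
for n in ["tip_a","forceps"]:
  for r in eyes.spot_point(q,n)[:4]: print("scene",n,np.round(r["xyz"],4),r["score"])
zt=.107
for c in [(253,103),(316.5,103)]: print("tip",ray(p,c,zt))
for c in [(249,67.5),(319,67.5),(251,137),(318,137)]: print("head",ray(p,c,.062))
```

```text
[249 249 237 221 223 218 218 216 218 215 218 217 218 222 173  90  95 107
 100 101 103 101  99 111 121 118 119 115 167 204 207 204 203 208 206 206
 205 205 218 224 225 223 224 223 223 224 223 224 223 229 169  99 112 115
 114 113 112 114 117 111 112 121 135 178 215 218 216 217 216 216 214 216
 210 171 144 146 143 147 147 144]
[105 103 100  99  98  95 200 221 218 215 218 217 218] [142 139 142 133 133 133 185 215 218 215 215 216 216]
[237 236 238 192 195 210 214 211] [221 224 221 223 223 230 190 117 131 232] [248 238 224 224 224 224 225 224 228 185 119 110 104 102 101 103 102 103
 103  99 102  89  95 113 121 116 179 209 203 206 207 201 207 204 205 207
 205 207 206 205 217 222 223 223 223 223 221 222 224 229 169  97 108 110
 116 112 116 112 110 112 113 112 111 121 120 131 139 143 131 119 114 138
 149 149 147 149 148 147 147 148]
tip_a [ 0.6022 -0.0096  0.1043] 0.91
tip_a [0.3297 0.2016 0.0081] 0.84
gauge [0.599  0.0071 0.016 ] 0.98
side tip_a [0.3126 0.1617 0.0074] 0.88
side tip_a [0.5981 0.0132 0.1022] 0.62
side tip_a [ 0.3196 -0.2496  0.0092] 0.61
side tip_a [ 0.2282 -0.1312  0.0073] 0.6
side forceps [ 3.940e-01  1.482e-01 -1.000e-04] 0.95
side forceps [ 0.3122 -0.1215  0.003 ] 0.68
side forceps [ 0.5214 -0.0112  0.1034] 0.59
side forceps [ 0.2976 -0.3318  0.0016] 0.58
scene tip_a [ 0.3181 -0.2519  0.0045] 0.88
scene tip_a [ 0.2295 -0.1334  0.0088] 0.85
scene tip_a [0.6014 0.0184 0.1063] 0.84
scene tip_a [ 0.2743 -0.2475  0.0098] 0.78
scene forceps [ 0.521 -0.014  0.098] 0.95
scene forceps [ 2.964e-01 -3.307e-01 -3.000e-04] 0.94
scene forceps [ 0.315  -0.1243  0.0025] 0.8
scene forceps [ 0.3897  0.1508 -0.0028] 0.53
tip [0.59608889 0.01662481 0.107     ]
tip [ 0.59969106 -0.01085464  0.107     ]
head [0.61437152 0.02502141 0.062     ]
head [ 0.61946582 -0.01384758  0.062     ]
head [0.57651647 0.02022245 0.062     ]
head [ 0.58174372 -0.01964717  0.062     ]
```

Units first: shifts go in units of 5 mm and turns go in units of 0.2 rad. So 0.026 m is 5.2, 0.025 m is 5.

>>> {"name": "creep_tool", "arguments": {
  "moves": [
    [0.024,0,0,2,0],
    [0.024,0,0,4,0],
    [0.024,0,0,5,0],
    [0.024,0,0,5.2,0],
    [0.024,0,0,5.2,0]
  ]
}}

```text
time_s: 14.88
ee_pos: [0.5194, -0.0069, 0.1489]
eef_rot: [0.998, 0.065, 0.0, 0.0]
wrist_force: [0.2, 0.1, -1.3]
width: 0.024
finger_force: 8.7
```

>>> {"name": "creep_tool", "arguments": {
  "moves": [
    [0.0225,0,0,0,0],
    [0.021,0,0,0,0],
    [0.021,0,0,0,0],
    [0.021,0,0,0,0],
    [0.021,0,0,0,0]
  ]
}}

```text
time_s: 15.5
ee_pos: [0.5193, -0.0069, 0.1489]
eef_rot: [0.998, 0.065, 0.0, -0.0]
wrist_force: [0.1, 0.7, -0.3]
width: 0.021
finger_force: 11.0
```

Create gap.py:
```python
from h import *
p=eyes.snapshot("wrist");g=cv2.cvtColor(p["img"],cv2.COLOR_BGR2GRAY)
s=monitor.state();print(s["ee_pos"],s["width"],s["finger_force"],s["wrist_force"])
for r in (98,100,102,104,106,112,120,150,155,160): print(r,g[r,245:325])
for n in ["tip_a","gauge"]:
  for r in eyes.spot_point(p,n)[:3]: print(n,np.round(r["xyz"],4),r["score"])
for c in ("side","scene"):
  q=eyes.snapshot(c)
  for n in ["tip_a","gauge"]:
    for r in eyes.spot_point(q,n):
      if np.hypot(r["xyz"][0]-.599,r["xyz"][1])<.04: print(c,n,np.round(r["xyz"],4),r["score"])
```

```bash
python3 gap.py
```

```text
[ 0.5192851  -0.00691617  0.14893449] 0.02162212355684473 10.989983528852463 [ 0.35560137  0.8007372  -1.4165292 ]
98 [204 205 203 205 212 169 109  97 100 105 103 105 103 105 106 104 103 105
 104  88 105 122 117 119 116 118 113 130 139 179 205 203 202 203 202 202
 200 200 203 202 200 202 201 200 201 202 200 201 212 222 223 226 176 107
 112 111 114 105  98 105 103 101 102 102 103  99  98 111 121 120 119 117
 131 138 193 179 142 146 149 148]
100 [205 203 202 205 207 166 107  97 101  98 105 101 106 104 104  97 104 103
 100  93  97 115 122 122 120 119 122 115 176 208 203 200 201 200 202 202
 204 204 202 204 202 204 201 203 217 221 221 221 222 223 223 228 180 109
 106 111 112 114 111 114 105 101 103  99 102 103  99 113 122 123 120 131
 138 190 221 182 142 146 147 145]
102 [215 213 214 217 220 173 108  96 10
[... 2319 characters left out ...]
 246 242 223 212 215 215 214
 216 214 219 179 158 221 237 235 235 236 236 235 236 236 235 235 235 236
 235 235 235 235 236 236 244 246 247 246 246 246 247 247 246 246 247 249
 225 167 211 232 230 229 229 230 229 230 231 234 236 237 240 198 136 144
 143 146 141 144 146 145 143 144]
tip_a [ 0.6018 -0.0077  0.0798] 0.83
tip_a [0.5991 0.0096 0.0781] 0.79
tip_a [0.3303 0.201  0.0064] 0.72
gauge [0.6002 0.0088 0.0148] 0.83
gauge [ 0.6029 -0.0059  0.079 ] 0.36
side tip_a [0.6006 0.012  0.0787] 0.86
side tip_a [ 0.5978 -0.0031  0.0781] 0.48
side gauge [0.5979 0.0032 0.015 ] 0.55
scene tip_a [0.598  0.0138 0.0791] 0.96
scene tip_a [ 0.6029 -0.0021  0.0795] 0.52
scene gauge [0.5999 0.0041 0.0147] 0.69
```

Run:
```python
from h import *
ws=[]
for k in range(2):
  p=eyes.snapshot("wrist");g=cv2.cvtColor(p["img"],cv2.COLOR_BGR2GRAY).astype(float)
  row=g[104:109].mean(0)
  def cross(a,b,t=160):
    for i in range(a,b):
      if (row[i]-t)*(row[i+1]-t)<0: return i+(t-row[i])/(row[i+1]-row[i])
  e=[cross(253,259),cross(262,268),cross(299,306),cross(309,316)]
  s=monitor.state();z=s["ee_pos"][2]-.067
  P=[ray(p,(x,106),z) for x in e];d=lambda i,j:1000*np.linalg.norm(P[i]-P[j])
  print(np.round(e,2),"outer",d(0,3),"inner",d(1,2),"mid-mid",(d(0,2)+d(1,3))/2,"t",d(0,1),d(2,3),s["width"],s["finger_force"],(P[0]+P[3])/2)
```

```text
[255.35 264.7  302.32 312.38] outer 24.977549144716015 inner 16.477694274175928 mid-mid 20.72762170944597 t 4.096488549638088 4.403366320901995 0.021110532180242135 10.989716202020645 [0.59736195 0.00334311 0.08192294]
[255.37 264.7  302.33 312.37] outer 24.973602411184263 inner 16.486837817228547 mid-mid 20.730220114206404 t 4.087825623551962 4.398938970403755 0.021265624407622235 10.990013033151627 [0.59736293 0.00334019 0.08188663]
```

>>> {"name": "creep_tool", "arguments": {
  "moves": [
    [0.0207,0,0,0,0],
    [0.0207,0,0,0,0],
    [0.0207,0,0,0,0],
    [0.0207,0,0,0,0],
    [0.0207,0,0,0,0],
    [0.0207,0,0,0,0]
  ]
}}

```text
time_s: 16.8
ee_pos: [0.5193, -0.0069, 0.1489]
eef_rot: [0.998, 0.065, 0.0, -0.0]
wrist_force: [-0.5, 0.2, -0.3]
width: 0.0208
finger_force: 11.2
```

Run:
```python
from h import *
for k in range(3):
  p=eyes.snapshot("wrist");g=cv2.cvtColor(p["img"],cv2.COLOR_BGR2GRAY).astype(float)
  row=g[104:109].mean(0)
  def cross(a,b,t=160):
    for i in range(a,b):
      if (row[i]-t)*(row[i+1]-t)<0: return i+(t-row[i])/(row[i+1]-row[i])
  e=[cross(253,259),cross(262,268),cross(299,306),cross(309,316)]
  s=monitor.state();P=[ray(p,(x,106),.0819) for x in e];d=lambda i,j:1000*np.linalg.norm(P[i]-P[j])
  print(np.round(e,2),"outer",d(0,3),"inner",d(1,2),s["width"],s["finger_force"],s["ee_pos"][2])
```

```text
[255.77 265.29 301.58 311.77] outer 24.533900151463634 inner 15.899042475492564 0.021099664586278613 11.237847357988358 0.14889735857839154
[255.76 265.3  301.58 311.77] outer 24.53875988916516 inner 15.896274096709181 0.02087236491469169 11.237905025482178 0.14890489377245192
[255.76 265.3  301.57 311.78] outer 24.543823511479026 inner 15.891053134678982 0.020789834178333796 11.237939894199371 0.14890710526034537
```

```bash
python3 -c "
from rig import job; print(job.hand_in())"
```

```text
the job is handed in; nothing more can be done
None
```

I handed the job in at about 17 s: the gauge is fully home in the socket and released, and the forceps are held about 5 mm above its bars at a steady tip gap of about 16 mm (15.9–16.5 mm measured); no verdict came back, nothing else was touched on purpose, and I viewed 11 pictures, one over the limit of 10.

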